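Set the cut-length stop of a rail cutter with its thumbwheel

TASK

Set the length stop on the small bench rail cutter: with a fingertip on top of the knurled wheel, roll it, in several strokes if needed, until the flat face of the sliding stop (the face towards the cutter head) lines up with the thin rib on top of the gauge block beside it. Work only through the wheel: do not push the sliding stop itself and do not disturb the bottle, the screwdriver or the piece of rail. Finish with the hand clear of everything.

Things in the scene. Friction and masses are not known exactly. Their poses are not given: they have to be found in the camera images.
- gauge: The cutter's length stop, fixed to the table: grey base 110 (x) x 340 (y) x 12 mm, origin at the centre of its underside. Its y axis runs along the slide. At the -y end the blue cutter head, 82 mm high, face at y = -110 mm. At the +y end a grey housing (58 mm in x, 80 mm in y, centred on y = 95 mm, top 66 mm above the table) holds the knurled wheel, which sticks out 9 mm above it.
- wheel_top (a point): Highest point of the knurled wheel, fixed in the base (x = 0, y = +95 mm, 75 mm above the table): press a fingertip down here. It does not turn with the wheel.
- wheel: Steel knurled wheel, 60 mm diameter, 18 mm wide, 24 ridges 1.5 mm high; origin at its axle centre; axle along the base's x. Turns stiffly (about 2 N at the rim) and stays where left. Pushing its top towards -y of the base moves the stop towards -y too, by half the rim's travel (20 mm of fingertip moves it 10 mm); pushing towards +y moves it back.
- stop: Plain steel sliding stop block between cutter head and wheel housing, 58 (x) x 22 (y) mm, top 64 mm above the table; origin in the plane of its flat -y face, at table height. It slides along the base's y axis, driven only by the wheel through a rack; it starts 15 to 65 mm on the +y side of the mark. Not to be pushed directly.
- stop_face (a point): Top edge of the stop's flat -y face, at the end next to the gauge block, 64 mm above the table.
- rider: Aluminium gauge block, 24 (x) x 18 (y) mm, standing fixed on the +x side of the base beside the slide, top 58 mm above the table, with a thin dark rib along its top; origin below its centre at table height. Same axes as the base. It does not move.
- gauge_mark (a point): End of the rib (2 mm wide, 61 mm above the table) nearest the stop: the mark. The job is done when stop_face and gauge_mark have the same y in the base's frame.
- bottle: Loose closed plastic bottle, 64 mm diameter, 190 mm tall; origin under its centre. Leave alone.
- screwdriver: Loose screwdriver with red handle, 200 mm long, 26 mm thick, origin under its middle, lying on the table along its x axis. Leave alone.
- offcut: Loose 90 mm offcut of steel mounting rail, 39 mm wide, 8 mm high, lying on the table; origin under its centre. Leave alone.

How it is judged:
By the outcome, as a careful person would: the job done as asked, in the order asked, and still so for the second after the job is handed in, with the robot touching nothing.
It also fails if it takes over 72 s, if anything falls off the work surface, if the arm or the gripper's body presses on something with over 40 N, if the wrist force passes 120 N, or if a joint passes its speed limit or range.

ROBOT

A 6-joint arm with a two-finger parallel gripper is mounted at the origin on the work surface. World frame = base frame: x ahead of the robot, y to its left, z up, the work surface at z = 0. Lengths are in m, angles in degrees, forces in N, time in s.
With the tool pointing down it reaches from about 0.35 to 0.775 m from the base axis. Payload 7.3 kg.
Tool frame: the origin (TCP) lies on the front face of the gripper's body, between the roots of the fingers; the fingertips stand 66 mm ahead of it and the grasp point (between the pads) lies 47 mm ahead of it; z points along the fingers, y is the line along which they close (so a half turn about z gives the same grasp; the last joint's range is limited). The gripper opens to 92 mm and grips with 3 to 60 N. Pads are 19 mm wide; open, the fingers measure 130 mm over their backs; the gripper's body (75 mm by 190 mm) begins 47 mm behind the grasp point.
Start: joints at [-71.448, 19.595, 87.324, -0, 73.075, -8.365], TCP at [0.238, -0.468, 0.292] pointing down, gripper open.
Joint ranges: [-145.02, 145.02], [-44.19, 115.74], [2.07, 154.8], [-57.11, 237.11], [16.16, 152.29], [-177.93, 177.93]. Speed limits (degrees/s): [147.25, 147.25, 180, 180, 180, 180].

INTERFACE

Orientations are given as [roll, pitch, yaw] about the fixed x, y, z axes, in that order (R = Rz(yaw) Ry(pitch) Rx(roll)).
In Python, from plant import status, optics, sign_off gives the robot as it stands. The module is installed in compiled form; this text tells all that it offers.
- The arm moves only by the tool play_rows, never from a script. Its argument "steps" is a list of rows, each a list of 6 numbers: the shift along the world's x, y, z in mm, then the turn, a rotation vector about the world's x, y, z in rad. A call has 1 to 20 rows; each row is the pose to reach, as a shift and turn from the pose commanded when the call began; what a row does not reach only later rows make up. A row lasts 1/10 s, in which the tool goes at most 50 mm and 8.59 degrees, less where a joint would pass 70% of its speed; a pose out of reach is approached as far as the arm can. A call with a gripper value outside its range is refused whole. "grip" is the finger opening in mm, from 0 to 91.8, set as the call begins (left out, the last holds). The fingers move at their own pace and stop on an object; the grip force is fixed at half the most. Time passes only in rows, so rows that repeat a pose let the fingers close. It gives the time, the measured TCP pose, the force, the opening and the grip force at its end, in the units of the state.
- status.get_state(): the state, without advancing time (a new reading comes with each control period).
- optics.capture(name): name is "scene" or "top" or "wrist"; returns a dict with "pixels" (384x512x3 uint8, red, green, blue), "depth" (384x512 float32, m along the optical axis (not along the pixel's ray), 0 where there is no reading), "fx", "fy", "cx", "cy" (pixels), "rvec" (rotation vector, rad) and "tvec" (3), from world to camera coordinates, as OpenCV has them. Camera axes: x right, y down, z forward; pixel columns grow to the right and rows downward; lengths in m; the calibration is good to about 2 mm. The wrist camera is an equidistant fisheye: a pixel r from the principal point sees the ray r / f radians off the axis. A picture is of the moment at which its call begins.
- sign_off(): hands the job in; it is judged then, once.
The state is a dict: "time": time; "joints": joint angles; "joint_velocities": joint speeds; "joint_torque": joint torques, N m; "ee_pos": TCP position; "eef_rot": TCP orientation; "contact_force": force on the tool from outside, world axes, zero at the start; "ft_torque": the same for the moment, N m; "width": finger opening in m; "grip_force": force on a finger pad.
Only numpy, scipy, OpenCV 4.12 (cv2) and the standard library are available. Lean on these libraries where they do the work, as an engineer would, in place of code of your own. Each camera call takes 0.05 s, during which the arm holds its last target. There are 200 camera calls.

## Working session

There is one attempt and no reset: what is moved stays moved. The work goes in short steps, Python scripts to look and compute and a tool call to move; the robot and the scene stay as the last step left them, time stands still between calls to the robot, and variables do not carry over. Pictures are saved under pics/ and viewed, at most 10 in all, crops included, and the job is handed in when it is done.

Besides the shell and the picture viewer there is one more tool, called after "Emit:" as name(argument=value, ...) on one line, values as JSON. play_rows: Moves the arm, as the interface text tells. Its arguments: {"type":"object","properties":{"steps":{"type":"array"},"grip":{"type":"number"}},"required":["steps"]}

```bash
mkdir -p pics
cat > h.py <<'E'
import numpy as np, cv2
from plant import status, optics, sign_off
def cap(n):
    c=optics.capture(n); np.savez(f'{n}.npz',**c); return c
def save(c,f,s=None):
    im=cv2.cvtColor(c["pixels"],cv2.COLOR_RGB2BGR)
    if s: 
        x0,y0,x1,y1=s; im=im[y0:y1,x0:x1]; k=min(800/(x1-x0),600/(y1-y0)); im=cv2.resize(im,None,fx=k,fy=k,interpolation=cv2.INTER_CUBIC)
    cv2.imwrite('pics/'+f,im)
def ray(c,u,v,fish=False):
    R=cv2.Rodrigues(np.array(c["rvec"],float))[0]; t=np.array(c["tvec"],float).ravel()
    a=(u-c["cx"])/c["fx"]; b=(v-c["cy"])/c["fy"]
    if fish:
        th=np.hypot(a,b); k=np.sin(th)/th if th>0 else 1; d=np.array([a*k,b*k,np.cos(th)])
    else: d=np.array([a,b,1.])
    return -R.T@t, R.T@d
def onz(c,u,v,z,fish=False):
    o,d=ray(c,u,v,fish); return o+d*(z-o[2])/d[2]
def cloud(c):
    v,u=np.mgrid[0:384,0:512]; D=np.array(c["depth"],float)
    R=cv2.Rodrigues(np.array(c["rvec"],float))[0]; t=np.array(c["tvec"],float).ravel()
    P=np.stack([(u-c["cx"])/c["fx"]*D,(v-c["cy"])/c["fy"]*D,D],-1)
    return (P-t)@R
E
python3 - <<'E'
from h import *
for n in("scene","top"):
    c=cap(n); save(c,n+'1.png'); print(n,c["fx"],c["cx"],ray(c,256,192))
print(status.get_state())
E
```

```text
scene 455.9549465368771 254.4628624132948 (array([1.01068878, 0.1046674 , 0.78343097]), array([-0.50548385, -0.21279404, -0.83619386]))
top 421.5126570192189 260.67914567285396 (array([ 0.5067316 , -0.09627405,  0.99817575]), array([ 0.07337267,  0.00219156, -0.99737166]))
{'time': 0.1, 'joints': array([-7.14470348e+01,  1.96326515e+01,  8.73700643e+01,  7.98931077e-04,
        7.30739733e+01, -8.36652164e+00]), 'joint_velocities': array([-0.01501635, -0.08218976, -0.08786381, -0.00752329,  0.0500761 ,
       -0.0432415 ]), 'joint_torque': array([ 2.20872971e-03, -4.32002699e+01, -2.44691277e+01,  7.19126081e-02,
        5.26192656e-02, -5.13907594e-05]), 'ee_pos': array([ 0.23761639, -0.4678595 ,  0.29162283]), 'eef_rot': array([-1.79924238e+02, -1.19145326e-02,  2.69192458e+01]), 'contact_force': array([ 0.08908295, -0.64211626, -1.18587725]), 'ft_torque': array([ 0.04345471, -0.00420038,  0.08234133]), 'grip_force': 0.0, 'width': 0.09164130647649806}
```

View pics/scene1.png

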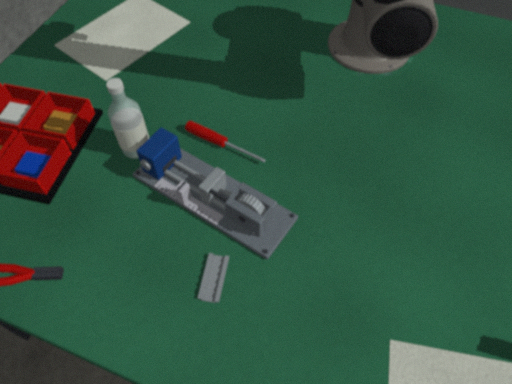

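View pics/top1.png

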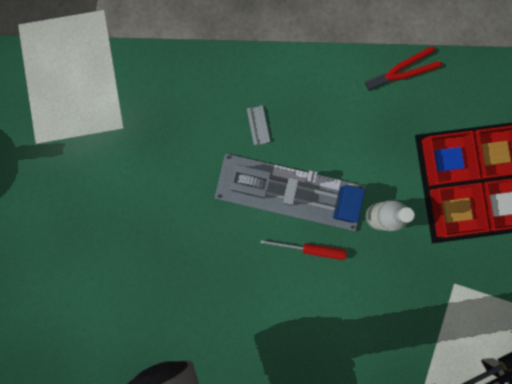

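The top view shows the cutter with its wheel at about (250,181), stop at (290,190), rider at about (312,178) and head at (350,203). The bottle is at (390,215), the screwdriver at (310,250) and the offcut at (259,125). Next I get the base axes and enlarge the view.

Run:
```python
from h import *
c=dict(np.load('top.npz')); P=cloud(c); save(c,'top2.png',(205,145,375,240))
hsv=cv2.cvtColor(c["pixels"],cv2.COLOR_RGB2HSV)
u0=np.zeros((384,512),bool);u0[150:235,205:370]=1
# base plate from depth: z 8..16mm and not green
m=u0&(P[...,2]>.007)&(hsv[...,1]<80)&~((P[...,2]>.1))
m=m.astype(np.uint8); n,l,s,_=cv2.connectedComponentsWithStats(m); k=1+np.argmax(s[1:,4]); m=(l==k)
pl=m&(P[...,2]<.018)
print(pl.sum(), P[pl][:,2].mean())
blue=u0&(hsv[...,0]>100)&(hsv[...,0]<130)&(hsv[...,1]>140)
allm=(m|blue)
xy=[onz(c,u,v,.012)[:2] for v,u in zip(*np.where(pl|(blue&(P[...,2]<.02))))]
r=cv2.minAreaRect((np.array(xy)*1000).astype(np.float32)); print(r, cv2.boxPoints(r))
for lo,hi in((.055,.0625),(.0625,.0648),(.0648,.068),(.068,.08)):
    q=P[m&(P[...,2]>lo)&(P[...,2]<hi)]; print(lo,len(q),q.mean(0) if len(q) else 0)
b=P[blue&(P[...,2]>.075)&(P[...,2]<.09)]; print('head',len(b),b.mean(0), cv2.minAreaRect((b[:,:2]*1000).astype(np.float32)))
```

```text
3891 0.011632482532861851
((581.7116088867188, -173.48193359375), (340.58233642578125, 109.95169830322266), 78.03424835205078) [[ 492.62436 -328.675  ]
 [ 600.18695 -351.47095]
 [ 670.7988   -18.28888]
 [ 563.23627    4.50708]]
0.055 330 [ 0.59877212 -0.15001089  0.05981057]
0.0625 384 [ 0.59423269 -0.1139168   0.06369815]
0.0648 375 [ 0.59983382 -0.09562903  0.06601285]
0.068 145 [ 0.60000493 -0.08079597  0.07116481]
head 707 [ 0.55380413 -0.30150787  0.08100669] ((554.2442626953125, -302.24127197265625), (45.46989440917969, 75.72965240478516), 77.6529541015625)
```

View pics/top2.png

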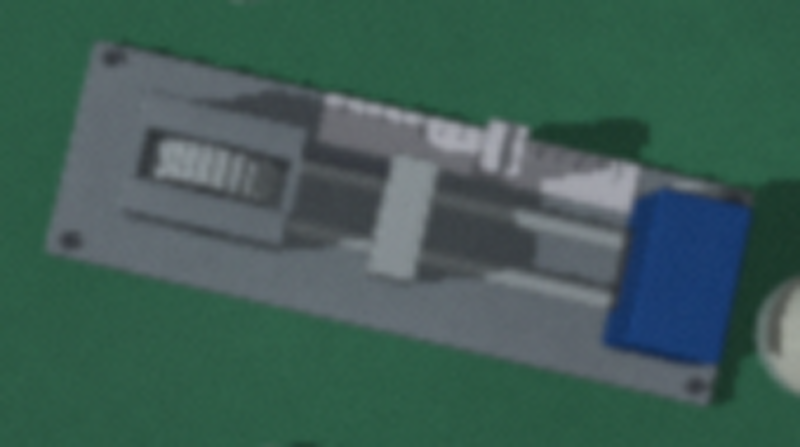

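The base rectangle fits 340.6 x 110.0 mm: yaw -12.0°, centre (0.582, -0.173). That puts the wheel top near (0.601, -0.081). The stop's upper right corner is at about (297.6,178.6) and the rib at about (312.7,176.4). I approach above the wheel with the fingers closed.

```bash
cat >> h.py <<'E'
BC=np.array([.5817,-.1735]); BX=np.array([.9783,-.2073]); BY=np.array([.2073,.9783])
def loc(p): d=np.asarray(p)[:2]-BC; return np.array([d@BX,d@BY])*1000
E
python3 - <<'E'
from h import *
c=dict(np.load('top.npz'))
print(loc(onz(c,297.6,178.6,.064)),loc(onz(c,292,204,.064)),'rib',loc(onz(c,312.7,172,.061)),loc(onz(c,312.5,181,.061)))
P=cloud(c); z=P[...,2]
m=(z>.060)&(z<.068); L=(P[...,:2]-BC)*1000; lx=L@BX; ly=L@BY
s=m&(abs(lx)<27)&(ly<45)&(ly>-90); print('stop',s.sum(),lx[s].min(),lx[s].max(),np.percentile(ly[s],[1,5,50,95,99]))
g=(z>.05)&(z<.07)&(lx>30)&(ly<45)&(ly>-90); print('rider',g.sum(),lx[g].min(),lx[g].max(),np.percentile(ly[g],[1,5,50,95,99]))
w=(z>.068)&(z<.08)&(ly>50);print('wheel',lx[w].mean(),ly[w].mean(),z[w].max())
E
```

```text
[27.68420437 -7.24824638] [-30.41144198  -7.61819539] rib [ 50.24842873 -37.15740092] [ 30.3830133  -41.13464571]
stop 257 -26.76560074840084 26.824044827368407 [-8.03038369 -6.9845429   3.91203847 32.45737667 42.2955745 ]
rider 90 30.01031068199617 53.91915021237161 [-45.9211374  -45.07733495 -36.56267248 -28.49213111 -28.14499944]
wheel -1.309832910798621 94.48696714008118 0.0756207899569764
```

Emit:
play_rows(steps=[[30,30,0,0,0,-0.1],[65,70,0,0,0,-0.22],[100,110,0,0,0,-0.34],[140,150,0,0,0,-0.46],[175,190,0,0,0,-0.58],[215,230,0,0,0,-0.679],[250,270,0,0,0,-0.679],[285,310,0,0,0,-0.679],[320,350,-30,0,0,-0.679],[350,380,-60,0,0,-0.679],[366,389,-80,0,0,-0.679],[366,389,-100,0,0,-0.679],[366,389,-100,0,0,-0.679],[366,389,-100,0,0,-0.679]], grip=0)

```text
time: 1.5
ee_pos: [0.6033, -0.0792, 0.1919]
eef_rot: [180.0, 0.1, -12.0]
contact_force: [-0.9, -0.5, 0.8]
width: 0.0006
grip_force: 0.0
```

Run:
```python
from h import *
c=cap('wrist'); save(c,'w1.png'); print(c["fx"],c["cx"],c["cy"],ray(c,c["cx"],c["cy"],True))
c=cap('top'); save(c,'t3.png',(205,145,375,240))
```

```text
297.3186396354542 250.65193580213457 190.60835856523767 (array([ 0.68509539, -0.09709839,  0.28439473]), array([-0.30191761,  0.06320321, -0.95123662]))
```

View pics/w1.png

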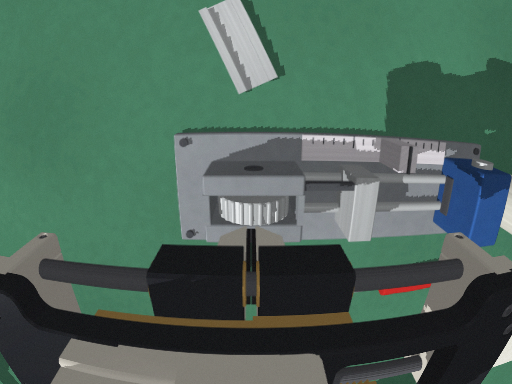

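The wrist view shows the wheel at (252,207), the stop at (360,205), the rib at about (408,157) and the closed fingers at about (252,245). I zoom in on the fingertip and the rib.

Run:
```python
from h import *
c=dict(np.load('wrist.npz')); save(c,'w2.png',(140,130,460,330))
D=c["depth"]
for v in range(225,300,6): print(v,np.round(D[v,215:290:6],3))
```

```text
225 [0.239 0.24  0.239 0.241 0.239 0.239 0.228 0.239 0.239 0.239 0.239 0.239
 0.239]
231 [0.241 0.239 0.24  0.167 0.167 0.166 0.17  0.166 0.166 0.166 0.24  0.24
 0.24 ]
237 [0.241 0.16  0.159 0.16  0.159 0.159 0.162 0.159 0.158 0.159 0.16  0.159
 0.243]
243 [0.318 0.151 0.152 0.152 0.152 0.153 0.155 0.153 0.154 0.153 0.153 0.151
 0.316]
249 [0.095 0.095 0.095 0.094 0.095 0.145 0.15  0.146 0.094 0.095 0.094 0.096
 0.096]
255 [0.091 0.091 0.092 0.092 0.093 0.14  0.144 0.141 0.092 0.093 0.092 0.091
 0.092]
261 [0.088 0.087 0.089 0.089 0.088 0.137 0.136 0.092 0.089 0.089 0.088 0.087
 0.087]
267 [0.085 0.084 0.085 0.084 0.085 0.089 0.131 0.088 0.084 0.085 0.085 0.085
 0.085]
273 [0.081 0.081 0.082 0.082 0.082 0.088 0.092 0.086 0.081 0.082 0.082 0.082
 0.081]
279 [0.08  0.08  0.079 0.08  0.081 0.088 0.088 0.085 0.08  0.08  0.081 0.08
 0.08 ]
285 [0.082 0.081 0.081 0.08  0.082 0.088 0.089 0.085 0.08  0.081 0.081 0.08
 0.08 ]
291 [0.081 0.081 0.08  0.081 0.081 0.087 0.088 0.084 0.082 0.081 0.081 0.081
 0.082]
297 [0.082 0.081 0.082 0.081 0.082 0.087 0.133 0.086 0.081 0.082 0.082 0.083
 0.081]
```

View pics/w2.png

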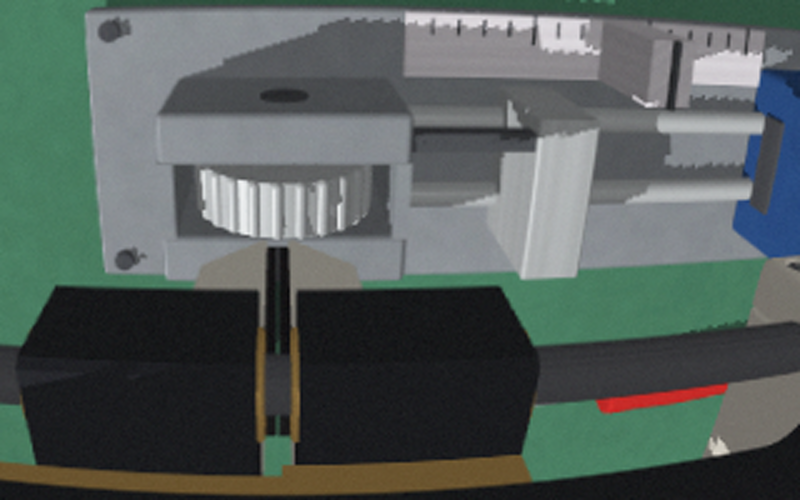

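The gap is about 31 mm, so about 62 mm of rim travel. The fingertip has a flat of about 14 mm. I come down on the +y side of the wheel top.

Emit:
play_rows(steps=[[0,6,-20,0,0,0],[0,6,-40,0,0,0],[0,6,-47,0,0,0],[0,6,-49,0,0,0],[0,6,-50,0,0,0],[0,6,-51,0,0,0],[0,6,-51,0,0,0],[0,6,-51,0,0,0]])

```text
time: 2.4
ee_pos: [0.6039, -0.0732, 0.1418]
eef_rot: [180.0, -0.0, -12.0]
contact_force: [0.5, 0.5, 1.1]
width: 0.0005
grip_force: 0.0
```

Emit:
play_rows(steps=[[-1,0,-1,0,0,0],[-1,0,-1.5,0,0,0],[-1,0,-2,0,0,0],[-1,0,-2,0,0,0],[-1,0,-2,0,0,0]])

```text
time: 2.9
ee_pos: [0.6027, -0.073, 0.1394]
eef_rot: [-180.0, -0.0, -12.0]
contact_force: [-1.1, 1.6, 1.8]
width: 0.0005
grip_force: 1.0
```

Emit:
play_rows(steps=[[0,0,-1,0,0,0],[0,0,-1,0,0,0],[0,0,-1,0,0,0]])

```text
time: 3.2
ee_pos: [0.6028, -0.073, 0.1392]
eef_rot: [-180.0, -0.0, -12.0]
contact_force: [-2.3, 2.0, 7.0]
width: 0.0004
grip_force: 3.0
```

Contact gives 7 N. First stroke is 16 mm along base -y.

Emit:
play_rows(steps=[[-0.4,-2,-0.5,0,0,0],[-0.8,-4,-0.7,0,0,0],[-1.2,-6,-0.7,0,0,0],[-1.7,-8,-0.7,0,0,0],[-2.1,-10,-0.7,0,0,0],[-2.5,-12,-0.7,0,0,0],[-2.9,-14,-0.7,0,0,0],[-3.3,-16,-0.7,0,0,0],[-3.3,-16,-0.7,0,0,0]])

```text
time: 4.1
ee_pos: [0.5994, -0.0896, 0.1396]
eef_rot: [180.0, -0.1, -12.0]
contact_force: [-5.8, -0.5, 14.2]
width: 0.0004
grip_force: 7.3
```

```bash
cat >> h.py <<'E'
def stop(c,v0=.060):
    P=cloud(c); z=P[...,2]; L=(P[...,:2]-BC)*1000; lx=L@BX; ly=L@BY
    s=(z>.0615)&(z<.0665)&(abs(lx)<26)&(ly<50)&(ly>-90)
    a=np.percentile(ly[s],[3,10,50]) if s.any() else None
    g=(z>.05)&(z<.066)&(lx>32)&(lx<52)&(ly<0)&(ly>-90)
    return s.sum(),a,g.sum(),np.percentile(ly[g],[3,50,97])
E
python3 - <<'E'
from h import *
print(stop(dict(np.load('top.npz'))))
print(stop(cap('top')))
E
```

```text
(np.int64(18), array([-7.56122159, -6.96226782, -0.52167526]), np.int64(73), array([-45.62262712, -36.37473576, -28.38081025]))
(np.int64(0), None, np.int64(71), array([-45.68382798, -36.30466137, -28.13220495]))
```

Run:
```python
from h import *
c=cap('wrist'); save(c,'w3.png',(140,60,460,300))
c=cap('scene'); print(stop(c))
```

```text
(np.int64(169), array([-15.4191366 , -13.93448307,  -3.97640558]), np.int64(91), array([-44.34340664, -34.92515387, -27.04271203]))
```

View pics/w3.png

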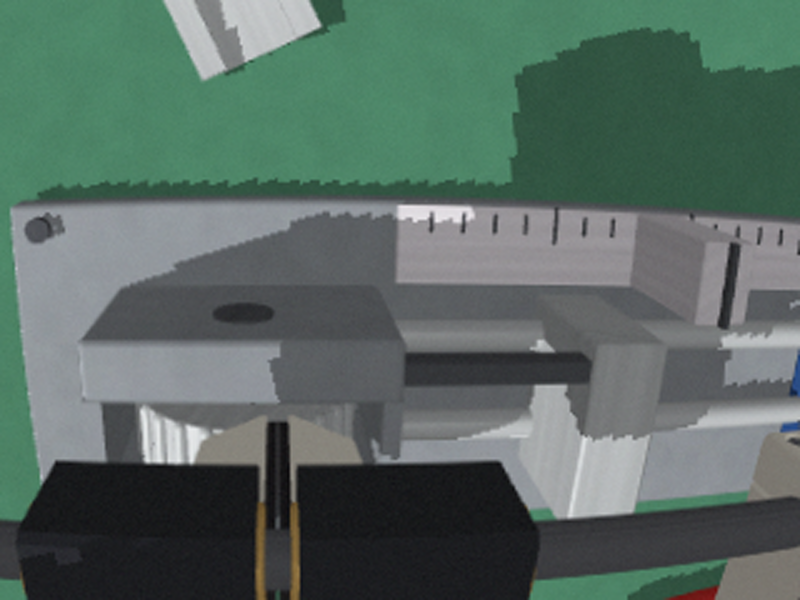

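The wheel rolled: the scene view puts the stop face at about -15, an 8 mm advance for 16 mm of stroke. I repeat the stroke.

Emit:
play_rows(steps=[[0,0,6,0,0,0],[1.7,8,6,0,0,0],[3.3,16,6,0,0,0],[3.3,16,3,0,0,0],[3.3,16,0.7,0,0,0],[3.3,16,0.3,0,0,0],[2.9,14,0,0,0,0],[2.5,12,0,0,0,0],[2.1,10,0,0,0,0],[1.7,8,0,0,0,0],[1.2,6,0,0,0,0],[0.8,4,0,0,0,0],[0.4,2,0,0,0,0],[0,0,0,0,0,0],[0,0,0,0,0,0]])

```text
time: 5.75
ee_pos: [0.5993, -0.0897, 0.1387]
eef_rot: [179.9, -0.0, -12.0]
contact_force: [-4.9, -1.6, 12.3]
width: 0.0004
grip_force: 6.0
```

Run:
```python
from h import *
c=cap('scene'); print(stop(c))
```

```text
(np.int64(181), array([-24.12223164, -22.64707196, -13.37740898]), np.int64(96), array([-44.57193096, -34.59923368, -27.08334696]))
```

Emit:
play_rows(steps=[[0,0,6,0,0,0],[1.7,8,6,0,0,0],[3.3,16,6,0,0,0],[3.3,16,3,0,0,0],[3.3,16,0.7,0,0,0],[3.3,16,0.3,0,0,0],[2.9,14,0,0,0,0],[2.5,12,0,0,0,0],[2.1,10,0,0,0,0],[1.7,8,0,0,0,0],[1.2,6,0,0,0,0],[0.8,4,0,0,0,0],[0.4,2,0,0,0,0],[0,0,0,0,0,0],[0,0,0,0,0,0]])

```text
time: 7.3
ee_pos: [0.6004, -0.0896, 0.1394]
eef_rot: [180.0, -0.2, -12.0]
contact_force: [-1.9, -0.2, 12.6]
width: 0.0001
grip_force: 5.8
```

Run:
```python
from h import *
c=cap('scene'); print(stop(c)); c=cap('wrist'); save(c,'w4.png',(280,60,480,210))
```

```text
(np.int64(198), array([-33.51350696, -31.4640304 , -20.90533417]), np.int64(95), array([-44.51107984, -34.63190071, -27.26717606]))
```

View pics/w4.png

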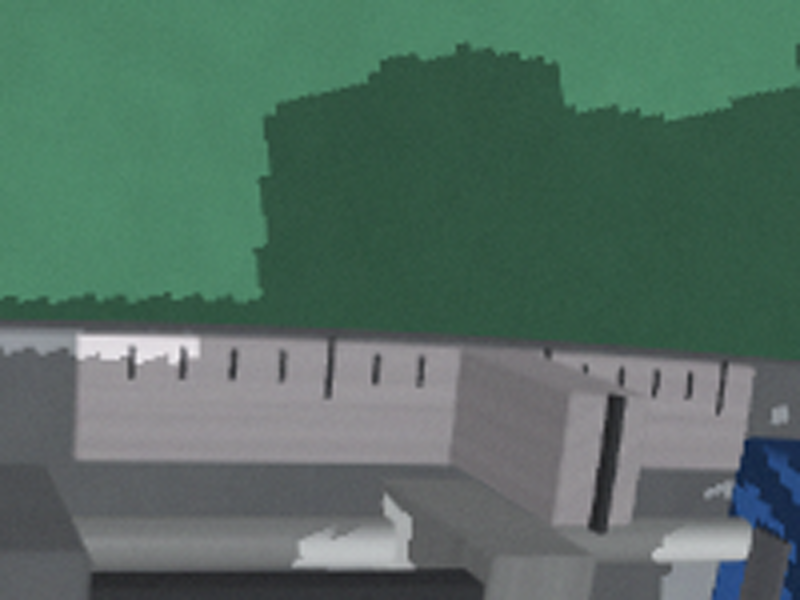

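The stop's corner is now at about crop (597,553) and the rib end at (600,530), so they are close. I lift off and put the wrist camera level with the mark to measure without parallax.

Emit:
play_rows(steps=[[0,0,30,0,0,0],[0,0,60,0,0,0],[-20,-38,60,0,0,0],[-40,-76,60,0,0,0],[-55,-114,60,0,0,0],[-55,-114,60,0,0,0],[-55,-114,60,0,0,0]])

```text
time: 8.1
ee_pos: [0.544, -0.2037, 0.197]
eef_rot: [-180.0, 0.0, -12.1]
contact_force: [0.4, 0.2, -0.5]
width: 0.0005
grip_force: 0.0
```

Run:
```python
from h import *
c=cap('wrist'); save(c,'w5.png',(180,100,320,205)); print(loc(ray(c,0,0)[0]))
```

```text
[ 53.03761338 -38.18707235]
```

View pics/w5.png

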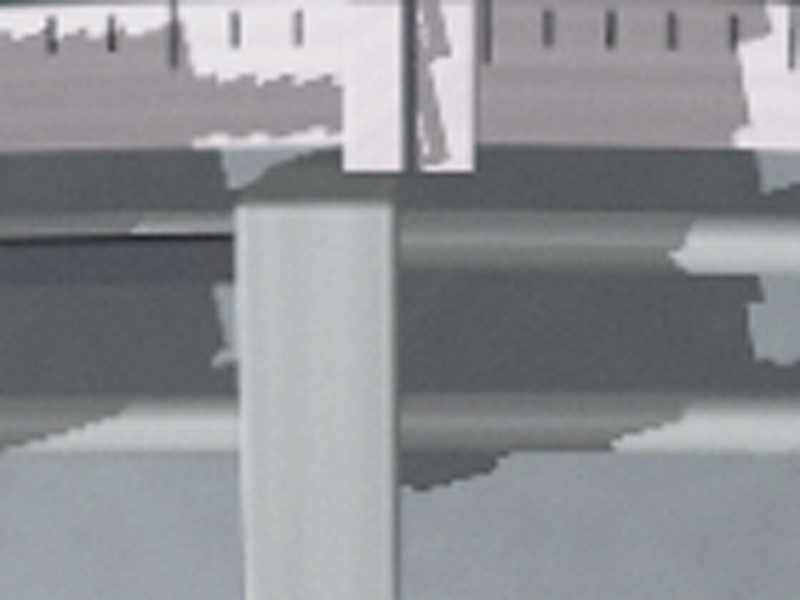

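Seen from straight above, the stop face edge is at about crop (393,205) and the rib centre at about (411,165). I refine this by intensity.

```bash
cat >> h.py <<'E'
def gap(c,show=True):
    g=cv2.cvtColor(c["pixels"],cv2.COLOR_RGB2GRAY).astype(float)
    rib=[];edge=[]
    for v in range(105,129):
        r=g[v,246:259]; w=np.clip(180-r,0,None)
        if w.max()<40: continue
        i=int(np.argmax(w)); s=slice(max(i-2,0),i+3); u=246+(np.arange(13)[s]*w[s]).sum()/w[s].sum(); rib.append(loc(onz(c,u,v,.061,True))[1])
    for v in range(138,165):
        r=g[v,225:262]; a=r[:20].mean(); b=r[-8:].mean(); h=(a+b)/2
        j=[k for k in range(10,36) if r[k]>=h>r[k+1]]
        if j: k=j[0]; u=225+k+(r[k]-h)/(r[k]-r[k+1]); edge.append(loc(onz(c,u,v,.064,True))[1])
    print('rib',np.round(rib,2)[::3],'edge',np.round(edge,2)[::3],'gap mm',np.median(edge)-np.median(rib), 'near-end', edge[:3],rib[-3:])
E
python3 - <<'E'
from h import *
gap(dict(np.load('wrist.npz')))
E
```

```text
rib [-38.72 -38.86 -38.85 -38.85 -38.87 -38.64 -38.65 -38.86] edge [-36.08 -35.78 -36.03 -36.27 -36.22 -36.27 -36.27 -36.24 -36.26] gap mm 2.6137421175023547 near-end [np.float64(-36.07762768394538), np.float64(-36.00248278553076), np.float64(-35.90245430624665)] [np.float64(-38.857463854534245), np.float64(-39.04298101072091), np.float64(-39.073431011759475)]
```

The stop has 2.7 mm left to go, so about 5 mm of fingertip travel near the wheel top.

Emit:
play_rows(steps=[[20,42,0,0,0,0],[40,84,0,0,0,0],[57.3,124.8,0,0,0,0],[57.3,124.8,-30,0,0,0],[57.3,124.8,-52,0,0,0],[57.3,124.8,-58,0,0,0],[57.3,124.8,-59.5,0,0,0],[57.3,124.8,-60,0,0,0],[57.1,123.8,-60,0,0,0],[56.9,122.8,-60,0,0,0],[56.7,121.8,-60,0,0,0],[56.5,120.9,-60,0,0,0],[56.3,119.9,-60,0,0,0],[56.3,119.9,-60,0,0,0],[56.3,119.9,-30,0,0,0],[56.3,119.9,0,0,0,0],[37,80,0,0,0,0],[18,40,0,0,0,0],[0,0,0,0,0,0],[0,0,0,0,0,0]])

```text
time: 10.15
ee_pos: [0.543, -0.2063, 0.1977]
eef_rot: [179.9, 0.0, -12.2]
contact_force: [-0.5, 0.2, -0.3]
width: 0.0005
grip_force: 0.0
```

Emit:
play_rows(steps=[[0,0,0,0,0,0],[0,0,0,0,0,0],[0,0,0,0,0,0]])

```text
time: 10.45
ee_pos: [0.545, -0.2015, 0.1975]
eef_rot: [-180.0, 0.0, -11.9]
contact_force: [0.1, 0.6, 0.1]
width: 0.0005
grip_force: 0.0
```

Run:
```python
from h import *
c=cap('wrist'); gap(c)
```

```text
rib [-38.77 -38.95 -39.04 -39.03 -39.07 -39.05 -38.88 -39.06] edge [-39.64 -39.69 -39.69 -39.8  -39.67 -39.7  -39.77 -39.72 -39.74] gap mm -0.6988795592062047 near-end [np.float64(-39.644915529067625), np.float64(-39.598506158014146), np.float64(-39.590112765490424)] [np.float64(-39.057919439753846), np.float64(-39.06218302363791), np.float64(-39.102036927495234)]
```

It overshot by 0.65 mm. I roll back about 1.3 mm at the rim.

Emit:
play_rows(steps=[[20,42,0,0,0,0],[40,84,0,0,0,0],[56.8,122.4,0,0,0,0],[56.8,122.4,-30,0,0,0],[56.8,122.4,-50,0,0,0],[56.8,122.4,-55,0,0,0],[56.8,122.4,-58,0,0,0],[56.8,122.4,-59,0,0,0],[56.8,122.4,-59.7,0,0,0],[56.9,122.9,-59.7,0,0,0],[57,123.3,-59.7,0,0,0],[57.1,123.8,-59.7,0,0,0],[57.1,123.8,-59.7,0,0,0],[57.1,123.8,-55,0,0,0],[57.1,123.8,-30,0,0,0],[57.1,123.8,0,0,0,0],[37,80,0,0,0,0],[18,40,0,0,0,0],[0,0,0,0,0,0],[0,0,0,0,0,0]])

```text
time: 12.5
ee_pos: [0.5431, -0.2077, 0.1986]
eef_rot: [179.9, -0.1, -12.3]
contact_force: [-0.5, 0.0, 0.0]
width: 0.0002
grip_force: 0.0
```

Emit:
play_rows(steps=[[0,0,0,0,0,0],[0,0,0,0,0,0],[0,0,0,0,0,0]])

```text
time: 12.8
ee_pos: [0.545, -0.2019, 0.1977]
eef_rot: [-180.0, -0.0, -11.9]
contact_force: [0.5, 0.3, -0.2]
width: 0.0003
grip_force: 0.0
```

Run:
```python
from h import *
c=cap('wrist'); gap(c); save(c,'w6.png',(180,100,320,205))
```

```text
rib [-39.06 -39.05 -39.27 -39.26 -39.3  -39.31 -39.21 -39.05] edge [-39.75 -39.7  -39.77 -39.84 -39.85 -39.83 -39.81 -39.81 -39.81] gap mm -0.5747010302594902 near-end [np.float64(-39.75186045352922), np.float64(-39.69514867503066), np.float64(-39.63878630774271)] [np.float64(-39.04883042636438), np.float64(-39.06601471811754), np.float64(-39.23981011508295)]
```

View pics/w6.png

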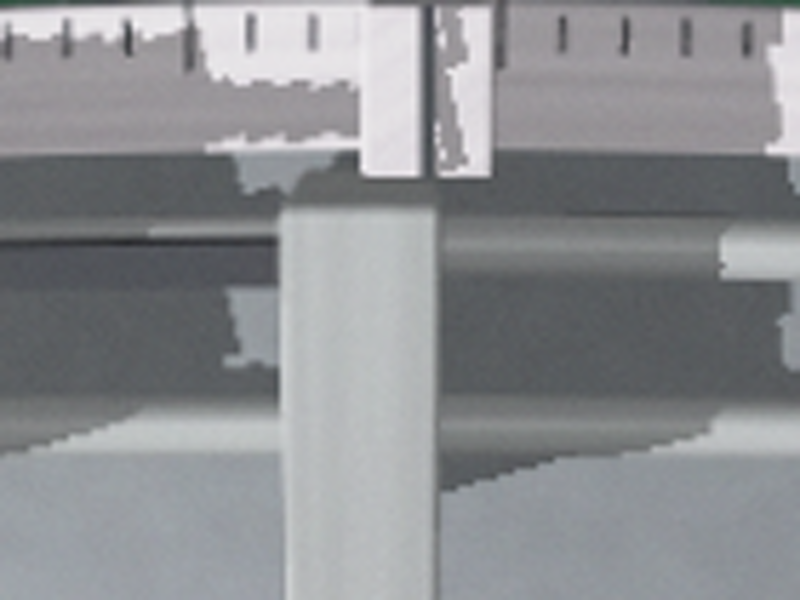

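The stop edge is at crop 436 and the rib centre at 429, so it is still 0.6–0.9 mm past the mark. The arm's compliance and lag took up the small stroke. I use a larger one with settling pauses.

Emit:
play_rows(steps=[[20,42,0,0,0,0],[40,84,0,0,0,0],[56.5,121.5,0,0,0,0],[56.5,121.5,-30,0,0,0],[56.5,121.5,-50,0,0,0],[56.5,121.5,-57,0,0,0],[56.5,121.5,-57,0,0,0],[56.5,121.5,-57,0,0,0],[56.5,121.5,-59,0,0,0],[56.5,121.5,-60,0,0,0],[56.5,121.5,-60,0,0,0],[56.6,122,-60,0,0,0],[56.7,122.5,-60,0,0,0],[56.8,123,-60,0,0,0],[56.9,123.5,-60,0,0,0],[57,124,-60,0,0,0],[57,124,-60,0,0,0],[57,124,-60,0,0,0],[57,124,-50,0,0,0],[57,124,0,0,0,0]])

```text
time: 14.85
ee_pos: [0.5989, -0.0787, 0.1934]
eef_rot: [-180.0, 0.6, -12.0]
contact_force: [1.1, -0.2, -0.0]
width: 0.0005
grip_force: 0.0
```

Emit:
play_rows(steps=[[0,0,30,0,0,0],[-20,-44,30,0,0,0],[-40,-84,15,0,0,0],[-57,-124,0,0,0,0],[-57,-124,0,0,0,0],[-57,-124,0,0,0,0],[-57,-124,0,0,0,0],[-57,-124,0,0,0,0]])

```text
time: 15.65
ee_pos: [0.5452, -0.202, 0.1981]
eef_rot: [180.0, -0.1, -11.9]
contact_force: [0.3, 0.7, 0.9]
width: 0.0001
grip_force: 0.0
```

Run:
```python
from h import *
c=cap('wrist'); gap(c)
```

```text
rib [-39.15 -38.97 -39.18 -39.16 -39.22 -39.22 -39.1  -38.98] edge [-39.15 -39.06 -39.14 -39.21 -39.28 -39.22 -39.24 -39.23 -39.22] gap mm -0.09270322355124705 near-end [np.float64(-39.14539068886593), np.float64(-39.1149314997095), np.float64(-39.085266853709854)] [np.float64(-38.976264137246034), np.float64(-39.043752257534834), np.float64(-39.223105556696915)]
```

Run:
```python
from h import *
c=dict(np.load('wrist.npz')); save(c,'w7.png',(220,110,290,160)); print(loc(ray(c,0,0)[0]))
t=cap('top');
```

```text
[ 53.64088799 -35.92569016]
```

View pics/w7.png

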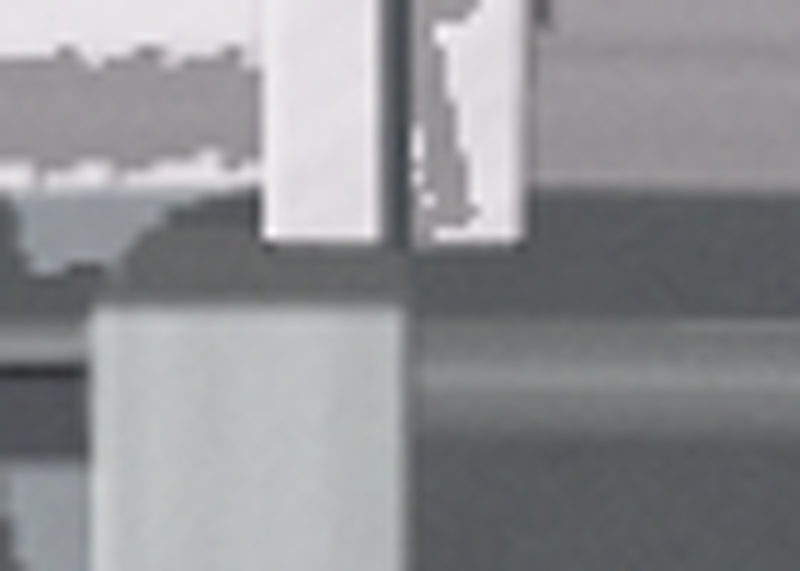

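By eye the edge is at crop 404 and the rib centre at 396.5, so about 0.5 mm over. The shadow beside the rib biased my centroid. I re-measure with rib edges taken below the shadow level.

```bash
sed -i 's/np.clip(180-r,0,None)/np.clip(130-r,0,None)/; s/w.max()<40/w.max()<20/' h.py
python3 - <<'E'
from h import *
c=dict(np.load('wrist.npz')); gap(c)
g=cv2.cvtColor(c["pixels"],cv2.COLOR_RGB2GRAY)
print(g[120:131:2,250:262]); print(g[138:150:4,250:262])
E
```

```text
rib [-39.04 -39.07 -39.05 -39.05 -39.07 -39.08 -39.08 -39.08] edge [-39.15 -39.06 -39.14 -39.21 -39.28 -39.22 -39.24 -39.23 -39.22] gap mm -0.1507062380402644 near-end [np.float64(-39.14539068886593), np.float64(-39.1149314997095), np.float64(-39.085266853709854)] [np.float64(-39.07557074646019), np.float64(-39.10314607634041), np.float64(-39.09724118205509)]
[[227 223 222 137  89  84 150 150 149 150 220 219]
 [221 222 220 133  90  82 217 151 147 147 220 220]
 [220 221 222 135  88  83 164 151 147 149 151 221]
 [219 219 219 136  85  85 158 149 151 152 150 224]
 [219 219 221 139  86  82 146 155 151 152 151 163]
 [216 218 217 136  89  85 142 146 218 217 217 214]]
[[184 182 180 184 179 132 107 110 111 111 112 111]
 [184 182 179 184 178 133 127 139 138 141 138 139]
 [184 182 180 183 179 128 107 112 112 113 112 114]]
```

Taking pixel coverage into account, the rib centre is at 254.2 and the edge at 254.8, so the stop is about 0.35 mm over. One more, slightly smaller nudge.

Emit:
play_rows(steps=[[20,42,0,0,0,0],[40,84,0,0,0,0],[56.5,121.5,0,0,0,0],[56.5,121.5,-30,0,0,0],[56.5,121.5,-50,0,0,0],[56.5,121.5,-57,0,0,0],[56.5,121.5,-57,0,0,0],[56.5,121.5,-57,0,0,0],[56.5,121.5,-59,0,0,0],[56.5,121.5,-60,0,0,0],[56.5,121.5,-60,0,0,0],[56.6,122,-60,0,0,0],[56.7,122.5,-60,0,0,0],[56.8,123,-60,0,0,0],[56.9,123.5,-60,0,0,0],[56.9,123.7,-60,0,0,0],[56.9,123.7,-60,0,0,0],[56.9,123.7,-60,0,0,0],[56.9,123.7,-50,0,0,0],[56.9,123.7,0,0,0,0]])

```text
time: 17.75
ee_pos: [0.5988, -0.079, 0.1934]
eef_rot: [-180.0, 0.6, -12.0]
contact_force: [0.7, -0.5, -0.3]
width: 0.0005
grip_force: 0.0
```

Emit:
play_rows(steps=[[0,0,30,0,0,0],[-20,-44,30,0,0,0],[-40,-84,15,0,0,0],[-56.9,-123.7,0,0,0,0],[-56.9,-123.7,0,0,0,0],[-56.9,-123.7,0,0,0,0],[-56.9,-123.7,0,0,0,0],[-56.9,-123.7,0,0,0,0]])

```text
time: 18.55
ee_pos: [0.5452, -0.202, 0.1981]
eef_rot: [180.0, -0.1, -11.9]
contact_force: [0.7, 0.6, 0.3]
width: 0.0005
grip_force: 0.0
```

Run:
```python
from h import *
c=cap('wrist'); gap(c)
g=cv2.cvtColor(c["pixels"],cv2.COLOR_RGB2GRAY)
print(g[122:131:3,250:262]); print(g[138:147:4,250:262])
```

```text
rib [-39.04 -39.07 -39.05 -39.07 -39.08 -39.09 -39.1  -39.09] edge [-38.89 -38.8  -38.87 -38.97 -39.02 -38.99 -38.98 -38.99 -38.99] gap mm 0.10675358506856725 near-end [np.float64(-38.89065694966635), np.float64(-38.85307097009778), np.float64(-38.823993157601485)] [np.float64(-39.08815025073126), np.float64(-39.098322929224985), np.float64(-39.11893645880527)]
[[218 222 219 135  88  83 216 152 144 149 220 222]
 [223 223 221 136  88  85 204 153 151 150 150 221]
 [219 219 219 138  89  82 147 156 152 154 151 160]]
[[184 185 181 185 162 115 110 108 110 112 110 112]
 [183 181 183 184 161 116 135 140 141 136 139 140]
 [182 179 183 184 164 115 114 115 113 114 112 114]]
```

The face is now within about 0.1 mm of the mark. I lift clear and hand in.

Emit:
play_rows(steps=[[0,0,30,0,0,0],[0,0,60,0,0,0],[0,0,90,0,0,0],[0,0,90,0,0,0],[0,0,90,0,0,0],[0,0,90,0,0,0]])

```text
time: 19.2
ee_pos: [0.5441, -0.2024, 0.2864]
eef_rot: [-180.0, 0.1, -11.9]
contact_force: [0.0, 0.7, 0.3]
width: 0.0007
grip_force: 0.0
```

```bash
python3 -c "
from plant import sign_off; print(sign_off())"
```

```text
the job is handed in; nothing more can be done
None
```

The stop face lines up with the gauge mark to about 0.1 mm by the wrist camera, rolled only through the wheel; the hand is clear and the job was handed in at about 19 s.

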